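# Let a dryer ball out of the lever dispenser and ease the lid shut

## Robot

A 7-joint arm with a two-finger parallel gripper is mounted at the origin on the work surface. World frame = base frame: x ahead of the robot, y to its left, z up, the work surface at z = 0. Lengths are in m, angles in rad, forces in N, time in s.
With the tool pointing down it reaches from about 0.425 to 0.875 m from the base axis. Payload 4.7 kg.
Tool frame: the origin (TCP) lies midway between the tips of the shut fingers; the grasp point (between the pads) lies 19 mm behind it (ctrl.grip_point_offset is the distance from the TCP to the grasp point, in m); z points along the fingers, y is the line along which they close (so a half turn about z gives the same grasp; the last joint's range is limited). The gripper opens to 87 mm and grips with 3 to 60 N. Pads are 19 mm wide; open, the fingers measure 117 mm over their backs; the gripper's body (75 mm by 190 mm) begins 51 mm behind the grasp point.
Start: joints at [-1.108, 0.321, -0.07, 1.45, 0.023, 1.371, -0.057], TCP at [0.282, 0.586, 0.201] pointing down, gripper open.
Joint ranges: [-2.86, 2.86], [-0.3, 2.09], [-1.38, 1.24], [0.06, 2.45], [-1.56, 4.7], [0.09, 2.05], [-2.69, 2.69]. Speed limits (rad/s): [2.57, 2.57, 3.14, 3.14, 3.14, 3.14, 3.14].

## Interface

Orientations are given as a rotation vector (axis times angle).
In Python, from bench import ctrl gives the robot as it stands.
- The arm moves only by the tool move_arm, never from a script. Its argument "increments" is text: rows parted by semicolons, each of 7 numbers parted by spaces: the shift along the world's x, y, z in mm, then the turn, a rotation vector about the world's x, y, z in degrees, then the closure in counts, from 0 (fully open) to 255 (shut). A call has exactly 8 rows; each row shifts and turns the commanded pose from where the row before left it; what a row does not reach is not made up. A row lasts 1/12 s, in which the tool goes at most 41.7 mm and 7.16 degrees, less where a joint would pass 70% of its speed; a pose out of reach is approached as far as the arm can. A call with a gripper value outside its range is refused whole. The fingers move at their own pace and stop on an object; "grip_force" is the grip in N (left out, the last holds). Time passes only in rows, so rows that do not move let the fingers close, or fill a call up. It gives the time, the measured TCP pose, the force, the opening and the grip force at its end, in the units of the state.
- ctrl.get_state(): the state, without advancing time (a new reading comes with each control period).
- ctrl.get_image(name): name is "side" or "top" or "wrist"; returns a dict with "frame" (384x512x3 uint8, red, green, blue), "depth" (384x512 float32, m along the optical axis (not along the pixel's ray), 0 where there is no reading), "fx", "fy", "cx", "cy" (pixels), "k1" (the pictures are not rectified: a ray, as slopes to the right and down, at radius r is drawn at 1 + k1 r^2 times it, then the intrinsics apply), "position" and "orientation" of the camera in the world. Camera axes: x right, y down, z forward; pixel columns grow to the right and rows downward; lengths in m; the calibration is good to about 2 mm. A picture is of the moment at which its call begins.
- ctrl.close_job(): hands the job in; it is judged then, once.
Trained networks look in a picture, given as the dict that the camera call returned (one of the last four; its "shot" number tells which), for a name from the list of things; names that differ only in an ending like _2 or _b are one class to them, and where a whole thing is asked for, a point or a joint stands for the part that bears it (a point fixed in the world has none). Each returns a list of dicts, best first, with "score" (0 to 1); they miss things now and then, are a little off and sometimes report something else, mostly with a low value. They report only what shows in the picture. A call takes as long as a camera call. They do not tell look-alikes from the thing itself.
- ctrl.find_in(target, picture): "centre" ([x, y, z] in m, in world coordinates, good to about 4 mm: the middle of the surface that is visible of it).
- ctrl.silhouettes(target, picture): "region" (384x512 bool, what is visible of it).
The state is a dict: "time": time; "joint_positions": joint angles; "qd": joint speeds; "joint_torque": joint torques, N m; "position": TCP position; "tool_rot": TCP orientation; "ft_force": force on the tool from outside, world axes, zero at the start; "torque": the same for the moment, N m; "grip_width": opening from 0.0 (shut) to 1.0 (fully open); "grip_force": force on a finger pad.
Only numpy, scipy, OpenCV 4.12 (cv2) and the standard library are available. Lean on these libraries where they do the work, as an engineer would, in place of code of your own. Each camera call takes 0.05 s, during which the arm holds its last target. There are 200 camera calls.

## Task

Press the dispenser's red lever all the way down with your fingertips so that its blue lid stands fully open, and keep it down until the orange dryer ball has rolled out into the tray. Then let the lever come up slowly under your fingers, right to its top, so that the lid closes fully without dropping or slamming, and move clear. Do not grasp anything, do not touch the ball or the lid, and leave the other things on the counter where they stand.

Things in the scene. Friction and masses are not known exactly. Their poses are not given: they have to be found in the camera images.
- dispenser: fixed white dispenser, base 124 x 326 mm; origin on the counter under the hopper, z up, turned up to 0.4 rad. Along its y: open tray -240 to -100 mm (walls 70 mm high), hopper -100 to +80 mm (top at 152 mm, covered by three slats), then the red lever sticks out at the +y end. Side walls at x = +-55 mm. The floor slopes down 8 degrees to -y, so the ball rolls into the tray by itself once the lid is up.
- lever (a joint): angle of the red lever in rad: 0 = released, up against its stop; 0.40 = pressed down to its stop. Pivot at (-70, 50, 125) mm in the dispenser's frame, along its x axis. A spring and the lid's weight push it up: pressing at the pad takes about 2 to 5 N all the way. Let go anywhere, it flies up and the lid slams.
- pad_top (a point): centre of the upper face of the pad (46 mm along the dispenser's x, 50 mm along its y) at the end of the red lever, 140 mm from the pivot; moves with the lever, almost straight up and down. Released: at (-70, 186, 159) mm in the dispenser's frame, leaning 0.2 rad, outer end higher. Fully pressed: 56 mm lower, leaning 0.2 rad the other way. Nothing taller than the hopper is within 130 mm; the raised lid stays over 180 mm away.
- lid (a joint): opening angle of the blue lid in rad: 0 = shut, 1.10 = fully open. The lid is a plate 124 x 143 x 5 mm, slanting over the hopper's mouth when shut; a link makes it 2.75 times the lever's angle. Hinged along the dispenser's x at y = -20, z = 154 mm; its free edge rises on the tray side.
- lid_edge (a point): middle of the lid's free edge: about 39 mm above the counter when shut, about 176 mm when fully open.
- ball: orange dryer ball, 60 mm diameter, 50 g, loose inside the hopper behind the lid; its origin lies on its skin and turns as it rolls, use point ball_center.
- ball_center (a point): centre of the ball. At the start near y = -41 mm in the dispenser's frame; at rest in the tray near y = -207 mm, z = 47 mm there.
- jar: glass jar with a green cap, 64 mm diameter, 90 mm high, loose; origin under its centre.
- cup: clear dosing cup, 68 mm diameter, 65 mm high, loose; origin under its centre.
- stain: small yellow bottle, 48 mm diameter, 125 mm high, loose; origin under its centre.
- soap: green bar of soap, 85 x 55 x 28 mm, loose; origin under its centre.
- detergent: green detergent jug with a handle and a blue cap, 110 x 70 x 235 mm, loose; origin under its centre.
- softener: white bottle with a blue cap, 76 mm diameter, 220 mm high, loose; origin under its centre.
- spray: white spray bottle, 72 mm diameter, 222 mm high, loose; origin under its centre.
Things that resemble listed ones, but are neither listed nor needed, are in the scene too. Of the things shaped like the ball, the orange one is meant.

How it is judged:
On the way, in this order (a step that is already met when the one before it is completed fails the run):
1. the fingers hold the lever down with the lid fully open (over 0.95 rad) while the ball lies in the tray (value of joint lid above 0.95 rad and contact force between the fingers and lever above 0.3 N and y of ball_center in the frame of dispenser between -0.24 and -0.15 m and z of ball_center in the frame of dispenser below 0.08 m and x of ball_center in the frame of dispenser between -0.055 and 0.055 m), for 0.2 s.
2. the lid is shut again (under 0.04 rad) (value of joint lid below 0.04 rad), for 0.2 s.
At the end, for the whole second after the job is handed in: the lid is shut (within 0.04 rad) with the lever up, and the ball lies at rest in the tray; the lid was never let fall faster than 2.5 rad/s (some 0.35 m/s at its edge) (value of joint lid below 0.04 rad and value of joint lever below 0.02 rad and linear speed of ball below 0.05 m/s and y of ball_center in the frame of dispenser between -0.24 and -0.15 m and z of ball_center in the frame of dispenser below 0.08 m and x of ball_center in the frame of dispenser between -0.055 and 0.055 m); the robot touches nothing.
It fails at once if the lid drops or slams (closing faster than 2.5 rad/s) (velocity of joint lid below -2.5 rad/s).
It fails at once if the robot touches the lid or the ball (contact force between any of the fingers, the arm and lid above 0.3 N or contact force between any of the fingers, the arm and ball above 0.3 N).
It fails at once if a thing on the counter is shifted by more than 25 mm, or lifted or tipped (distance of any of jar, cup, stain, soap, detergent, softener, spray from where it was at the start of the episode above 0.025 m or angle between any of jar, cup, stain, soap, detergent, softener, spray's own z axis and vertical above 0.3 rad or height (world z) of any of jar, cup, stain, soap, detergent, softener, spray above 0.015 m).
It also fails if it takes over 48 s, if anything falls off the work surface, if the arm or the gripper's body presses on something with over 40 N, if the wrist force passes 120 N, or if a joint passes its speed limit or range.

## Working session

There is one attempt and no reset: what is moved stays moved. The work goes in short steps, Python scripts to look and compute and a tool call to move; the robot and the scene stay as the last step left them, time stands still between calls to the robot, and variables do not carry over. Pictures are saved under pics/ and viewed, at most 10 in all, crops included, and the job is handed in when it is done.

Besides the shell and the picture viewer there is one more tool, called after "Request:" as name(argument=value, ...) on one line, values as JSON. move_arm: Moves the arm, as the interface text tells. Its arguments: {"type":"object","properties":{"increments":{"type":"string"},"grip_force":{"type":"number"}},"required":["increments"]}

```bash
mkdir -p pics; cat > h.py <<'E'
import numpy as np, cv2
from scipy.spatial.transform import Rotation as R
from bench import ctrl
def rot(o):
    o=np.array(o,float)
    return o if o.shape==(3,3) else (R.from_quat(o).as_matrix() if o.size==4 else R.from_rotvec(o).as_matrix())
def world(p,u,v,d):
    K=np.array([[p["fx"],0,p["cx"]],[0,p["fy"],p["cy"]],[0,0,1]])
    x=(np.asarray(u,float)-p["cx"])/p["fx"];y=(np.asarray(v,float)-p["cy"])/p["fy"]
    a,b=x.copy(),y.copy()
    for _ in range(10):
        s=1+p["k1"]*(a*a+b*b); a,b=x/s,y/s
    P=np.stack([a*d,b*d,d],-1)
    return P@rot(p["orientation"]).T+np.array(p["position"])
def cloud(p,m):
    v,u=np.nonzero(m&(p["depth"]>0)); return world(p,u,v,p["depth"][v,u])
E
python3 - <<'E'
from h import *
s=ctrl.get_state(); print({k:np.round(v,3) for k,v in s.items()})
ims=[]
for n in("top","side"):
    p=ctrl.get_image(n); ims.append(p["frame"]); print(n,p["position"],p["orientation"])
    for t in("lever","pad_top","dispenser","lid","ball","jar","cup","stain","soap","detergent","softener","spray"):
        print(t,[(np.round(q["centre"],3).tolist(),round(q["score"],2)) for q in ctrl.find_in(t,p)[:3]])
    if n=="top" or 1:
        q=ctrl.silhouettes("lever",p)
        for a in q[:2]:
            c=cloud(p,a["region"]); print("lever px",a["score"],len(c),c.min(0),c.max(0),np.argwhere(a["region"]).mean(0))
    np.save(f"pics/{n}.npy",p["depth"])
im=np.vstack(ims)[:,:,::-1]
cv2.imwrite("pics/a.png",cv2.resize(ims[0][:,:,::-1],(800,600)));cv2.imwrite("pics/b.png",cv2.resize(ims[1][:,:,::-1],(800,600)))
E
```

```text
{'time': np.float64(0.0), 'joint_positions': array([-1.108,  0.322, -0.07 ,  1.452,  0.023,  1.371, -0.057]), 'qd': array([-0.003, -0.002, -0.001,  0.   ,  0.   ,  0.001,  0.   ]), 'joint_torque': array([-0.0000e+00, -4.9129e+01, -4.0400e-01, -3.1254e+01, -6.4000e-02,
        4.4000e-02,  0.0000e+00]), 'position': array([0.282, 0.585, 0.2  ]), 'tool_rot': array([-6.990e-01, -3.063e+00,  3.000e-03]), 'ft_force': array([0.142, 0.468, 0.432]), 'torque': array([ 0.019,  0.   , -0.03 ]), 'grip_force': np.float64(0.0), 'grip_width': np.float64(0.999)}
top [0.50900567 0.11708065 1.01303303] [-2.19218388  2.14607045 -0.11795691]
lever [([0.503, -0.064, 0.154], 0.8)]
pad_top [([0.503, -0.057, 0.158], 0.72)]
dispenser [([0.641, -0.217, 0.072], 0.64)]
lid [([0.651, -0.245, 0.116], 0.65)]
ball [([0.428, -0.14, 0.05], 0.73), ([0.408, -0.232, 0.044], 0.7), ([0.576, 0.003, 0.053], 0.69)]
jar [([0.71, -0.104, 0.092], 0.78)]
cup [([0.522, -0.279, 0.034], 0.95)]
stain [([0.745, -0.202, 0.08], 0.66), ([0.693, 0.301, 0.028], 0.33)]
soap [([0.694, 0.305, 0.029], 0.92)]
detergent [([0.521, 0.461, 0.149], 
[... 294 characters left out ...]
0.27296685 -0.15336755]
lever [([0.505, -0.081, 0.153], 0.9)]
pad_top [([0.502, -0.072, 0.159], 0.7)]
dispenser [([0.645, -0.264, 0.071], 0.65)]
lid [([0.647, -0.252, 0.102], 0.91)]
ball [([0.406, -0.248, 0.052], 0.84), ([0.424, -0.159, 0.05], 0.71), ([0.578, -0.022, 0.048], 0.69)]
jar [([0.726, -0.113, 0.092], 0.58), ([0.508, -0.079, 0.149], 0.47)]
cup [([0.517, -0.253, 0.036], 0.95)]
stain [([0.746, -0.225, 0.078], 0.8)]
soap [([0.695, 0.29, 0.03], 0.92)]
detergent [([0.519, 0.458, 0.124], 0.78)]
softener [([0.668, 0.428, 0.108], 0.59)]
spray [([0.43, 0.398, 0.122], 0.73)]
lever px 0.83 595 [ 0.46372857 -0.18993961 -0.00171114] [0.56265879 0.1404558  0.16486895] [245.02512563 247.35510888]
```

View pics/a.png

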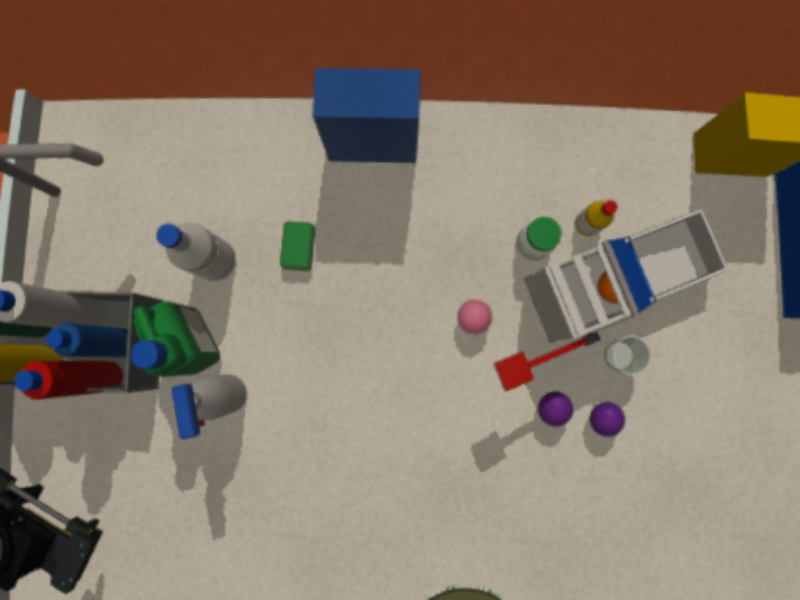

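View pics/b.png

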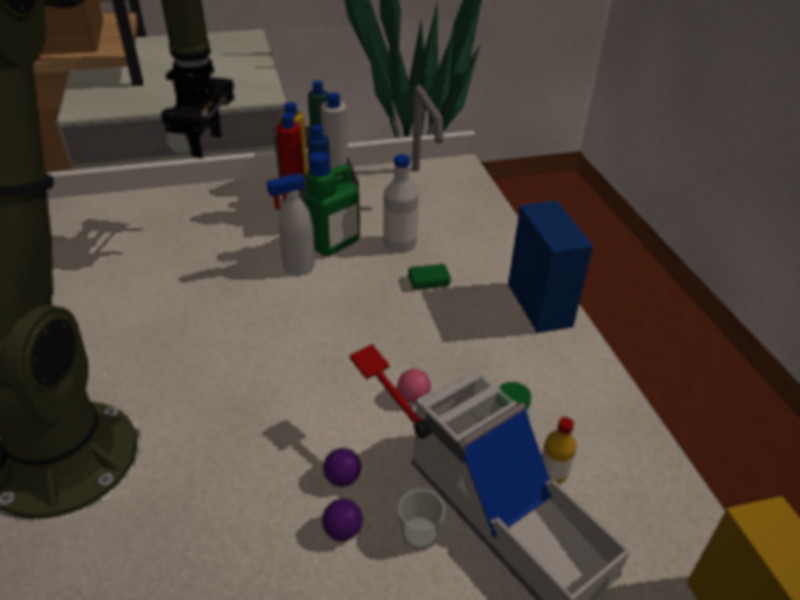

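The top view shows one red lever, with its pad at (513,370) and its pivot at (590,338). Orange ball candidates are orange (608,287) inside the hopper, pink (475,317) and purple (555,408) and (607,419). The orange one in the hopper is the right one. Next I'll refine the pad position and check it in a crop.

```bash
python3 - <<'E'
from h import *
for n in("top","side"):
    p=ctrl.get_image(n); hsv=cv2.cvtColor(p["frame"],cv2.COLOR_RGB2HSV)
    m=((hsv[...,0]<5)|(hsv[...,0]>174))&(hsv[...,1]>190)&(hsv[...,2]>90)
    c=cloud(p,m); k=(c[:,2]>.1)&(c[:,2]<.19)&(abs(c[:,0]-.52)<.1)&(abs(c[:,1]+.1)<.14); c=c[k]
    # pad = within the blob far from pivot
    o=cv2.morphologyEx(m.astype(np.uint8),cv2.MORPH_OPEN,np.ones((9,9)))
    N,l,st,ce=cv2.connectedComponentsWithStats(o)
    for i in range(1,N):
        q=cloud(p,l==i); q=q[(q[:,2]>.1)]
        if len(q)>50 and abs(np.median(q[:,0])-.5)<.08 and abs(np.median(q[:,1])+.06)<.08:
            r=cv2.minAreaRect(q[:,:2].astype(np.float32)); print(n,"pad",len(q),q.mean(0),np.ptp(q,0),r,ce[i])
    arm=c[c[:,1]<-.1]; print("arm",len(arm)); 
    if len(arm)>10:
        w=np.linalg.svd(arm[:,:2]-arm[:,:2].mean(0))[2][0]; print("arm dir",w,arm.mean(0))
    if n=="top":
        cv2.imwrite("pics/c.png",cv2.resize(p["frame"][170:300,290:470,::-1],(720,520),interpolation=cv2.INTER_CUBIC))
s=ctrl.get_state(); print(rot(s["tool_rot"]).round(2))
E
```

```text
top pad 297 [ 0.48979984 -0.04956437  0.16013937] [0.03957793 0.04478941 0.01518288] ((0.48954132199287415, -0.04977827146649361), (0.03919394686818123, 0.04501543939113617), 0.9296497702598572) [329.04333333 237.33666667]
arm 82
arm dir [-0.3666189   0.93037121] [ 0.52461118 -0.13187336  0.14205912]
side pad 191 [ 0.48996533 -0.05273324  0.15784968] [0.03654095 0.04161953 0.01303498] ((0.4899745285511017, -0.0529971718788147), (0.04105707257986069, 0.03609774634242058), 87.02111053466797) [236.06770833 230.56770833]
arm 60
arm dir [ 0.36951247 -0.92922577] [ 0.52179576 -0.12701096  0.14181537]
[[-0.9   0.43  0.  ]
 [ 0.43  0.9   0.  ]
 [-0.    0.   -1.  ]]
```

View pics/c.png

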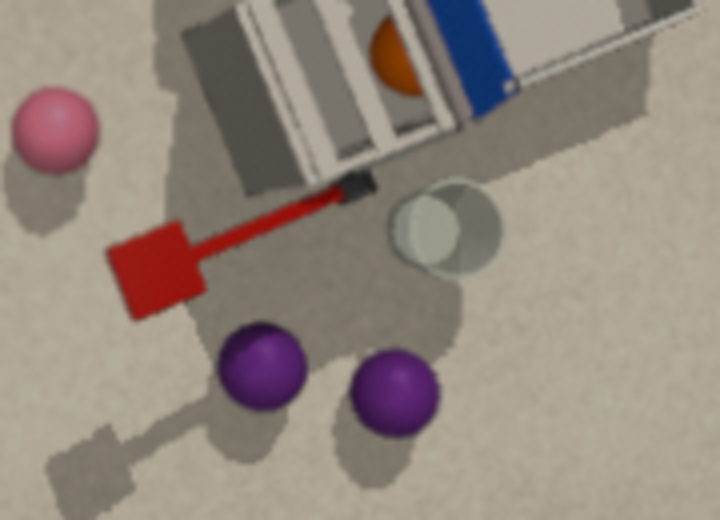

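Request:
move_arm(increments="0 0 18 0 0 0 255;0 0 18 0 0 0 255;0 0 18 0 0 0 255;0 0 18 0 0 0 255;0 0 18 0 0 0 255;0 0 18 0 0 0 255;0 0 18 0 0 0 255;0 0 18 0 0 0 255", grip_force=10)

```text
time: 2.17
position: [0.282, 0.5855, 0.3457]
tool_rot: [0.699, 3.063, 0.0]
ft_force: [0.4, 0.2, -0.3]
grip_width: 0.479
grip_force: 0.0
```

The crop shows the only red pad at about (155,270), with a black pivot at (358,185) on the hopper side. The orange ball is behind the slats at (415,55). Both cameras put the pad centre at (0.490, -0.051, 0.159), which matches the stated 159 mm height, and the yaw comes out near 0.376 rad.

Request:
move_arm(increments="8 -27 0 0 0 -6 255;8 -27 0 0 0 -6 255;8 -27 0 0 0 -6 255;8 -27 0 0 0 -6 255;8 -27 0 0 0 -6 255;8 -27 0 0 0 -6 255;8 -27 0 0 0 -6 255;8 -27 0 0 0 0 255")

```text
time: 2.83
position: [0.3463, 0.3682, 0.3449]
tool_rot: [1.756, 2.605, 0.001]
ft_force: [0.7, -0.5, 0.3]
grip_width: 0.007
grip_force: 0.0
```

Request:
move_arm(increments="9 -27 0 0 0 0 255;9 -27 0 0 0 0 255;9 -27 0 0 0 0 255;9 -27 0 0 0 0 255;9 -27 0 0 0 0 255;9 -27 0 0 0 0 255;9 -27 0 0 0 0 255;9 -27 0 0 0 0 255")

```text
time: 3.5
position: [0.4183, 0.1522, 0.345]
tool_rot: [1.75, 2.609, 0.001]
ft_force: [0.6, 0.4, 0.9]
grip_width: 0.008
grip_force: 0.0
```

Request:
move_arm(increments="9 -27 -10 0 0 0 255;9 -27 -10 0 0 0 255;9 -27 -10 0 0 0 255;9 -27 -10 0 0 0 255;9 -27 -15 0 0 0 255;9 -27 -15 0 0 0 255;9 -27 -15 0 0 0 255;9 -15 -15 0 0 0 255")

```text
time: 4.17
position: [0.4902, -0.0542, 0.2446]
tool_rot: [1.754, 2.604, 0.001]
ft_force: [0.9, 1.0, -0.1]
grip_width: 0.006
grip_force: 0.0
```

Request:
move_arm(increments="0 2 -9 0 0 0 255;0 1 -9 0 0 0 255;0 0 -9 0 0 0 255;0 0 -9 0 0 0 255;0 0 -9 0 0 0 255;0 0 -9 0 0 0 255;0 0 -9 0 0 0 255;0 0 -7 0 0 0 255")

```text
time: 4.83
position: [0.4898, -0.0471, 0.1737]
tool_rot: [-1.749, -2.609, 0.0]
ft_force: [-0.4, -0.1, -0.2]
grip_width: 0.005
grip_force: 0.0
```

```bash
python3 - <<'E'
from h import *
a=ctrl.get_image("side"); b=ctrl.get_image("top")
f=np.hstack([cv2.resize(a["frame"][170:330,170:330],(400,400)),cv2.resize(b["frame"][160:320,270:430],(400,400))])
cv2.imwrite("pics/d.png",f[:,:,::-1])
E
```

```text
(no output)
```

View pics/d.png

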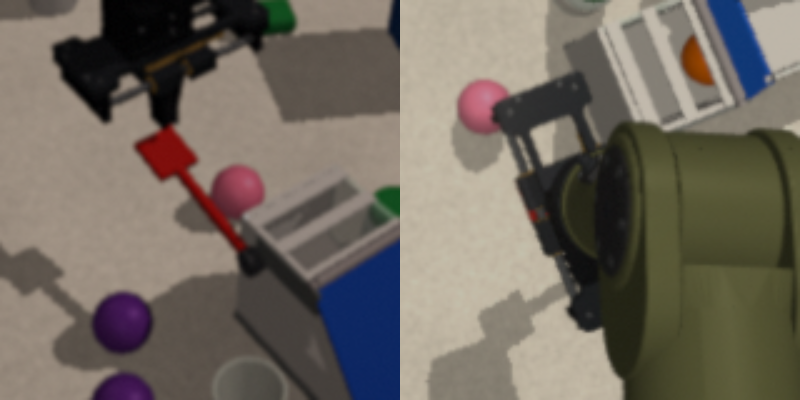

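The left crop shows the closed fingertips at (165,120), just above the red pad at (165,152) and centred on it. The right crop shows the gripper clear of the hopper. Pressing now.

Request:
move_arm(increments="0 -1 -4 0 0 0 255;0 -1 -4 0 0 0 255;0 0 -4 0 0 0 255;0 0 -4 0 0 0 255;0 0 -4 0 0 0 255;0 0 -4 0 0 0 255;0 0 -4 0 0 0 255;0 0 -4 0 0 0 255")

```text
time: 5.6
position: [0.4901, -0.0494, 0.1423]
tool_rot: [1.75, 2.609, 0.0]
ft_force: [-0.0, 0.4, 0.8]
grip_width: 0.01
grip_force: 0.0
```

Request:
move_arm(increments="0 0 -4 0 0 0 255;0 0 -4 0 0 0 255;0 0 -4 0 0 0 255;0 0 -4 0 0 0 255;0 0 -4 0 0 0 255;0 0 -4 0 0 0 255;0 0 -4 0 0 0 255;0 0 -4 0 0 0 255")

```text
time: 6.27
position: [0.4902, -0.049, 0.1104]
tool_rot: [-1.75, -2.609, -0.001]
ft_force: [-0.8, 1.9, 2.9]
grip_width: 0.003
grip_force: 1.8
```

Request:
move_arm(increments="0 0 -2 0 0 0 255;0 0 -2 0 0 0 255;0 0 -1 0 0 0 255;0 0 -1 0 0 0 255;0 0 -1 0 0 0 255;0 0 0 0 0 0 255;0 0 0 0 0 0 255;0 0 0 0 0 0 255")

```text
time: 6.93
position: [0.4901, -0.0497, 0.1037]
tool_rot: [1.75, 2.608, -0.0]
ft_force: [-0.3, 1.9, 2.7]
grip_width: 0.004
grip_force: 1.4
```

```bash
python3 - <<'E'
from h import *
a=ctrl.get_image("side"); print(ctrl.get_state()["ft_force"],ctrl.get_state()["position"])
for t in("ball","lid","pad_top"): print(t,[(np.round(q["centre"],3).tolist(),round(q["score"],2)) for q in ctrl.find_in(t,a)[:5]])
cv2.imwrite("pics/e.png",cv2.resize(a["frame"][180:384,170:442,::-1],(800,600)))
E
```

```text
[0.82128125 2.33113109 2.29889198] [ 0.49014318 -0.04965893  0.10373184]
ball [([0.408, -0.248, 0.053], 0.91), ([0.423, -0.159, 0.05], 0.74), ([0.691, -0.398, 0.067], 0.65), ([0.575, -0.02, 0.049], 0.62)]
lid [([0.656, -0.28, 0.138], 0.62)]
pad_top [([0.698, 0.288, 0.028], 0.69), ([0.508, -0.096, 0.13], 0.58)]
```

View pics/e.png

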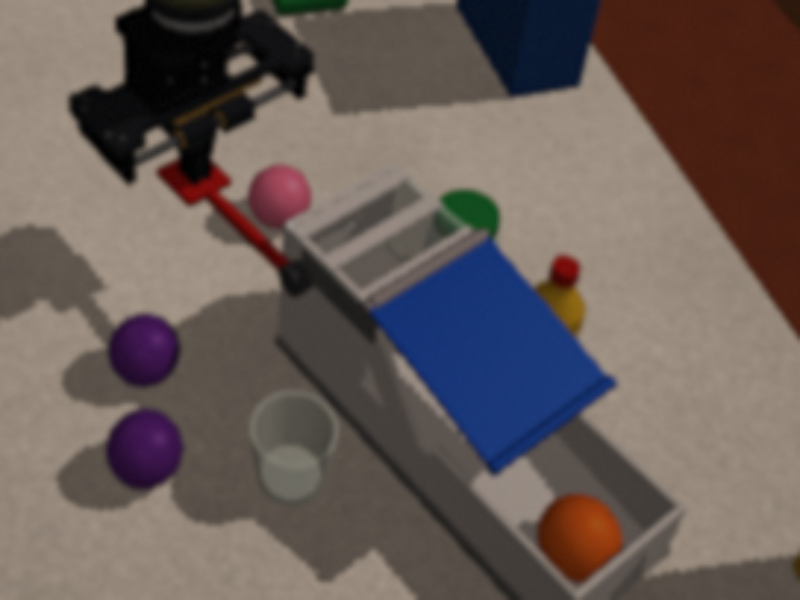

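The lid is raised (edge at about (555,425)) and the orange ball lies in the tray at (580,535). The force hasn't risen yet, so the lever isn't on its stop. Pressing further.

Request:
move_arm(increments="0 0 -1 0 0 0 255;0 0 -1 0 0 0 255;0 0 -1 0 0 0 255;0 0 -1 0 0 0 255;0 0 0 0 0 0 255;0 0 0 0 0 0 255;0 0 0 0 0 0 255;0 0 0 0 0 0 255")

```text
time: 7.8
position: [0.4902, -0.0496, 0.0997]
tool_rot: [1.75, 2.608, -0.0]
ft_force: [-0.2, -0.2, 3.5]
grip_width: 0.002
grip_force: 1.4
```

Request:
move_arm(increments="0 0 -1 0 0 0 255;0 0 -1 0 0 0 255;0 0 -1 0 0 0 255;0 0 0 0 0 0 255;0 0 0 0 0 0 255;0 0 0 0 0 0 255;0 0 0 0 0 0 255;0 0 0 0 0 0 255")

```text
time: 8.47
position: [0.4902, -0.0496, 0.0967]
tool_rot: [1.75, 2.608, -0.0]
ft_force: [1.4, -0.7, 3.5]
grip_width: 0.003
grip_force: 1.4
```

```bash
python3 - <<'E'
from h import *
a=ctrl.get_image("side"); print(ctrl.get_state()["ft_force"],ctrl.get_state()["position"])
m=ctrl.silhouettes("lid",a)[0]["region"]; hsv=cv2.cvtColor(a["frame"],cv2.COLOR_RGB2HSV)
m=m&(abs(hsv[...,0].astype(int)-112)<12)&(hsv[...,1]>150)
m=cv2.erode(m.astype(np.uint8),np.ones((5,5)))>0
c=cloud(a,m); n=np.linalg.svd(c-c.mean(0),full_matrices=False)[2][2]; n*=np.sign(n[2])
y=np.array([-np.sin(.376),np.cos(.376),0])
print(len(c),n,"tilt along y (rad)",np.arctan2(-n@y,n[2]),"zmin/max",np.percentile(c[:,2],[2,98]))
for t in("ball",): print(t,[(np.round(q["centre"],3).tolist(),round(q["score"],2)) for q in ctrl.find_in(t,a)[:5]])
E
```

```text
[ 0.23564495 -1.60094688  3.02864403] [ 0.49017606 -0.04961704  0.09673507]
2500 [ 0.04585572 -0.109642    0.99291283] tilt along y (rad) 0.11910258543969933 zmin/max [0.13944199 0.15544304]
ball [([0.688, -0.396, 0.066], 0.89), ([0.406, -0.246, 0.053], 0.86), ([0.426, -0.159, 0.048], 0.76), ([0.575, -0.022, 0.049], 0.59)]
```

```bash
python3 - <<'E'
from h import *
a=ctrl.get_image("side"); b=ctrl.get_image("wrist")
f=np.hstack([cv2.resize(a["frame"][190:290,170:270],(400,400),interpolation=cv2.INTER_CUBIC),cv2.resize(b["frame"],(400,400))])
cv2.imwrite("pics/f.png",f[:,:,::-1])
hsv=cv2.cvtColor(a["frame"],cv2.COLOR_RGB2HSV)
m=((hsv[...,0]<5)|(hsv[...,0]>174))&(hsv[...,1]>190)&(hsv[...,2]>60)
c=cloud(a,m); c=c[(c[:,2]>.07)&(c[:,2]<.19)&(abs(c[:,0]-.52)<.1)&(abs(c[:,1]+.1)<.14)]
y=np.array([-np.sin(.376),np.cos(.376)]);x=np.array([y[1],-y[0]])
t=np.array([.490,-.051]); d=c[:,:2]-t
print("along y, across x, z (mm rel pad centre)")
o=np.c_[d@y,d@x,c[:,2]]*1000
for lo in range(-110,40,10):
    k=(o[:,0]>=lo)&(o[:,0]<lo+10)
    if k.sum(): print(lo,k.sum(),np.round(np.median(o[k],0)),np.round([o[k,1].min(),o[k,1].max()]))
E
```

```text
along y, across x, z (mm rel pad centre)
-110 9 [-105.   -0.  128.] [-2.  5.]
-100 10 [-95.  -0. 126.] [-3.  2.]
-90 12 [-84.  -0. 125.] [-3.  3.]
-80 12 [-74.  -1. 124.] [-3.  4.]
-70 13 [-64.  -1. 124.] [-3.  3.]
-60 10 [-54.  -1. 122.] [-4.  2.]
-50 8 [-45.  -1. 121.] [-3.  2.]
-40 13 [-35.  -2. 121.] [-3.  2.]
-30 15 [-24.  -3. 118.] [-18.  16.]
-20 56 [-16.  -3. 118.] [-20.  20.]
-10 26 [ -7.  -9. 118.] [-21.  19.]
0 14 [  3. -14. 116.] [-21.  18.]
10 15 [ 14. -15. 116.] [-20.  -8.]
20 3 [ 20. -16. 115.] [-20. -11.]
```

View pics/f.png

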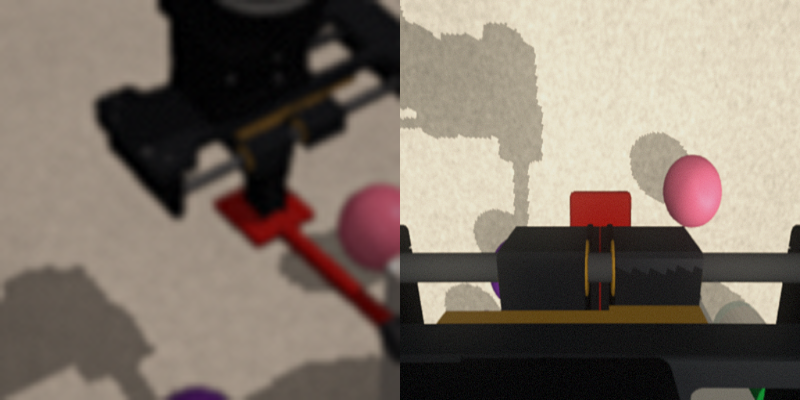

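The fingertips sit centred on the pad (left crop at (265,215)), but the pad top is only down to about 117 mm and the lid reads about 0.82 rad. The true contact is some 20 mm above the reported TCP. About 14 mm of travel is left, so I'll keep pressing until the force rises.

Request:
move_arm(increments="0 0 -2 0 0 0 255;0 0 -2 0 0 0 255;0 0 -2 0 0 0 255;0 0 -1 0 0 0 255;0 0 -1 0 0 0 255;0 0 -1 0 0 0 255;0 0 -1 0 0 0 255;0 0 0 0 0 0 255")

```text
time: 9.38
position: [0.49, -0.0492, 0.0864]
tool_rot: [-1.75, -2.609, -0.0]
ft_force: [0.8, -1.2, 2.9]
grip_width: 0.004
grip_force: 1.5
```

Request:
move_arm(increments="0 0 -1 0 0 0 255;0 0 0 0 0 0 255;0 0 -1 0 0 0 255;0 0 0 0 0 0 255;0 0 -1 0 0 0 255;0 0 0 0 0 0 255;0 0 -1 0 0 0 255;0 0 0 0 0 0 255")

```text
time: 10.05
position: [0.4902, -0.0495, 0.0829]
tool_rot: [1.75, 2.609, 0.0]
ft_force: [-0.0, -2.1, 6.8]
grip_width: 0.005
grip_force: 3.2
```

Request:
move_arm(increments="0 0 -1 0 0 0 255;0 0 0 0 0 0 255;0 0 0 0 0 0 255;0 0 0 0 0 0 255;0 0 0 0 0 0 255;0 0 0 0 0 0 255;0 0 0 0 0 0 255;0 0 0 0 0 0 255")

```text
time: 10.72
position: [0.4902, -0.0495, 0.0824]
tool_rot: [1.75, 2.609, 0.0]
ft_force: [-1.5, -2.3, 9.2]
grip_width: 0.004
grip_force: 4.7
```

```bash
cat > lid.py <<'E'
from h import *
def lid():
    a=ctrl.get_image("side"); m=ctrl.silhouettes("lid",a)[0]["region"]; hsv=cv2.cvtColor(a["frame"],cv2.COLOR_RGB2HSV)
    m=cv2.erode((m&(abs(hsv[...,0].astype(int)-112)<12)&(hsv[...,1]>150)).astype(np.uint8),np.ones((5,5)))>0
    c=cloud(a,m); n=np.linalg.svd(c-c.mean(0),full_matrices=False)[2][2]; n*=np.sign(n[2])
    y=np.array([-np.sin(.376),np.cos(.376),0]); t=np.arctan2(-n@y,n[2])
    print("lid ~",0.934-t,"z",np.percentile(c[:,2],[2,98]))
    print("ball",[np.round(q["centre"],3).tolist() for q in ctrl.find_in("ball",a)[:4]]); return a
E
python3 -c "
from lid import *
lid(); s=ctrl.get_state(); print(s['ft_force'],s['position'])"
```

```text
lid ~ 1.1183934579180352 z [0.15938213 0.18347686]
ball [[0.577, -0.018, 0.051], [0.689, -0.397, 0.068], [0.64, -0.279, 0.077], [0.423, -0.159, 0.047]]
[-0.97772587 -1.3033282   9.72568275] [ 0.49024453 -0.04951943  0.08245333]
```

The lid is now fully open (about 1.1 rad) on its stop, and the ball is in the tray. Letting the lever up slowly.

Request:
move_arm(increments="0 0 1 0 0 0 255;0 0 1 0 0 0 255;0 0 2 0 0 0 255;0 0 2 0 0 0 255;0 0 2 0 0 0 255;0 0 2 0 0 0 255;0 0 2 0 0 0 255;0 0 2 0 0 0 255")

```text
time: 11.53
position: [0.4896, -0.0483, 0.0956]
tool_rot: [-1.749, -2.608, -0.001]
ft_force: [0.3, 2.8, 3.2]
grip_width: 0.003
grip_force: 1.4
```

Request:
move_arm(increments="0 0 2 0 0 0 255;0 0 2 0 0 0 255;0 0 2 0 0 0 255;0 0 2 0 0 0 255;0 0 2 0 0 0 255;0 0 2 0 0 0 255;0 0 2 0 0 0 255;0 0 2 0 0 0 255")

```text
time: 12.2
position: [0.49, -0.0496, 0.1118]
tool_rot: [1.75, 2.609, -0.0]
ft_force: [-1.8, 0.8, 2.1]
grip_width: 0.005
grip_force: 1.0
```

Request:
move_arm(increments="0 0 2 0 0 0 255;0 0 2 0 0 0 255;0 0 2 0 0 0 255;0 0 2 0 0 0 255;0 0 2 0 0 0 255;0 0 2 0 0 0 255;0 0 2 0 0 0 255;0 0 2 0 0 0 255")

```text
time: 12.87
position: [0.4902, -0.0496, 0.1279]
tool_rot: [1.75, 2.608, -0.0]
ft_force: [-0.2, -1.0, 1.6]
grip_width: 0.005
grip_force: 0.7
```

Request:
move_arm(increments="0 0 2 0 0 0 255;0 0 2 0 0 0 255;0 0 1 0 0 0 255;0 0 1 0 0 0 255;0 0 1 0 0 0 255;0 0 1 0 0 0 255;0 0 1 0 0 0 255;0 0 1 0 0 0 255")

```text
time: 13.53
position: [0.49, -0.0493, 0.1377]
tool_rot: [-1.75, -2.609, 0.0]
ft_force: [0.3, -1.5, 1.3]
grip_width: 0.004
grip_force: 0.5
```

Request:
move_arm(increments="0 0 1 0 0 0 255;0 0 1 0 0 0 255;0 0 1 0 0 0 255;0 0 1 0 0 0 255;0 0 1 0 0 0 255;0 0 1 0 0 0 255;0 0 1 0 0 0 255;0 0 1 0 0 0 255")

```text
time: 14.2
position: [0.49, -0.0493, 0.1458]
tool_rot: [-1.75, -2.609, -0.0]
ft_force: [0.3, 0.4, -0.2]
grip_width: 0.005
grip_force: 0.0
```

Request:
move_arm(increments="0 0 1 0 0 0 255;0 0 1 0 0 0 255;0 0 2 0 0 0 255;0 0 4 0 0 0 255;0 0 8 0 0 0 255;0 0 15 0 0 0 255;0 0 15 0 0 0 255;0 0 15 0 0 0 255")

```text
time: 14.87
position: [0.4901, -0.0495, 0.208]
tool_rot: [1.75, 2.608, 0.0]
ft_force: [-0.2, -0.4, -0.1]
grip_width: 0.002
grip_force: 0.0
```

Request:
move_arm(increments="0 0 15 0 0 0 255;0 0 15 0 0 0 255;0 0 15 0 0 0 255;0 0 10 0 0 0 255;0 0 0 0 0 0 255;0 0 0 0 0 0 255;0 0 0 0 0 0 255;0 0 0 0 0 0 255")

```text
time: 15.53
position: [0.4895, -0.0493, 0.2607]
tool_rot: [-1.749, -2.608, 0.002]
ft_force: [0.2, 0.1, -1.1]
grip_width: 0.005
grip_force: 0.0
```

```bash
python3 -c "
from lid import *
a=lid(); s=ctrl.get_state(); print(s['ft_force'],s['position'],s['qd'].round(3))
print(ctrl.find_in('pad_top',a)[0])
cv2.imwrite('pics/g.png',cv2.resize(a['frame'][130:384,160:499,::-1],(800,600)))"
```

```text
lid ~ -0.0022253365536596403 z [0.0474433  0.14234397]
ball [[0.688, -0.4, 0.065], [0.407, -0.248, 0.051], [0.424, -0.156, 0.048], [0.574, -0.02, 0.05]]
[ 0.07867453  0.53048834 -0.48498473] [ 0.48967288 -0.04939995  0.26099795] [-0.001 -0.002 -0.001 -0.006  0.     0.    -0.   ]
{'centre': [0.5004, -0.0757, 0.156], 'score': 0.64}
```

View pics/g.png

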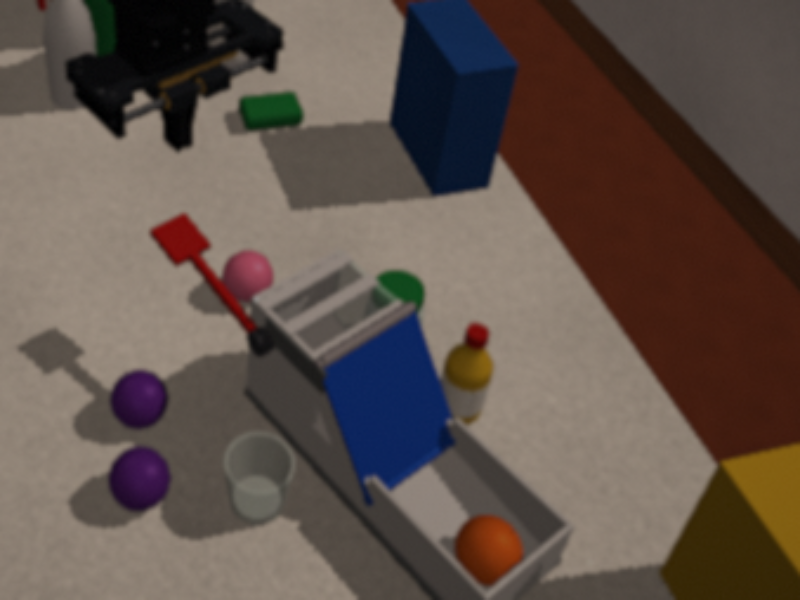

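The lid is shut (blue plate at (390,410)), the lever is up at (180,238), the orange ball rests in the tray at (488,550), and the gripper is clear. Handing in.

```bash
python3 -c "
from bench import ctrl
print(ctrl.close_job())"
```

```text
the job is handed in; nothing more can be done
None
```

I handed the job in: the lever was pressed until the lid stood fully open and the orange ball rolled into the tray, then it was eased up until the lid was shut, and the arm moved clear; the hand-in returned no verdict.

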